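# Unscrew a fan's left-hand threaded blade spinner and put it in the parts tray

### The arm

A 6-joint arm with a two-finger parallel gripper is mounted at the origin on the work surface. World frame = base frame: x ahead of the robot, y to its left, z up, the work surface at z = 0. Lengths are in m, angles in degrees, forces in N, time in s.
With the tool pointing down it reaches from about 0.275 to 0.825 m from the base axis. Payload 4.9 kg.
Tool frame: the origin (TCP) lies midway between the tips of the shut fingers; the grasp point (between the pads) lies 19 mm behind it; z points along the fingers, y is the line along which they close (so a half turn about z gives the same grasp; the last joint's range is limited). The gripper opens to 85 mm and grips with 20 to 120 N. Pads are 22 mm wide; open, the fingers measure 114 mm over their backs; the gripper's body (76 mm by 85 mm) begins 54 mm behind the grasp point. The pads swing forward as they close: fully open they stand 13 mm farther back than shut.
Start: joints at [-81.887, 18.69, -11.035, 60.275, 0, 82.311], TCP at [0.15, -0.529, 0.206] pointing down, gripper open.
Joint ranges: [-152.03, 152.03], [-55.5, 102.48], [-74.3, 77.21], [-110.64, 120.58], [-84.22, 78.4], [-180, 180]. Speed limits (degrees/s): [147.25, 147.25, 180, 180, 180, 180].

### API

Orientations are given as [roll, pitch, yaw] about the fixed x, y, z axes, in that order (R = Rz(yaw) Ry(pitch) Rx(roll)).
In Python, from workcell import manip gives the robot as it stands. Calls block until the motion is done:
- manip.move_ptp(position, orientation): joint-space move of the TCP to a pose.
- manip.move_linear(position, rotation=None, max_speed=0.15): straight line of the TCP; rotation=None keeps the orientation; max_speed is the mean speed in m/s.
- manip.set_joints(angles): joint-space move.
- manip.grip(opening, squeeze=None): opening from 0.0 (shut) to 1.0 (fully open); squeeze is the grip in N (None keeps the last); returns when the fingers have stopped.
- manip.pause(seconds).
- manip.inverse_kinematics(position, orientation): joint angles nearest the present ones, or None.
- manip.get_state(): the state.
- manip.grab_frame(name): name is "scene" or "top"; returns a dict with "color" (384x512x3 uint8, red, green, blue), "mtx" (3x3 intrinsics, pixels), "extrinsics" (4x4, takes a point from camera to world coordinates). Camera axes: x right, y up, looking along -z (the intrinsics and any distortion apply to the point x, -y, -z); pixel columns grow to the right and rows downward; lengths in m; the calibration is good to about 2 mm. A picture is of the moment at which its call begins. There is no depth.
A pose or a line that the arm cannot do raises manip.PlanningError and nothing moves.
- manip.finish_job(): hands the job in; it is judged then, once.
The state is a dict: "time_s": time; "joints": joint angles; "joint_vel": joint speeds; "effort": joint torques, N m; "ee_pos": TCP position; "tcp_rot": TCP orientation; "wrist_force": force on the tool from outside, world axes, zero at the start; "ft_torque": the same for the moment, N m; "gripper_width": opening from 0.0 (shut) to 1.0 (fully open); "gripper_force": force on a finger pad.
Only numpy, scipy, OpenCV 4.12 (cv2) and the standard library are available. Lean on these libraries where they do the work, as an engineer would, in place of code of your own. Each camera call takes 0.05 s, during which the arm holds its last target. There are 200 camera calls.

### The job

Take the blade spinner off the fan head: its thread is left-handed, so unscrew it clockwise as seen from above, then lift it off without forcing it. Set it down gently, without dropping it, in the empty half of the parts tray, let go of it, and leave the ring nut, the screwdriver and the tape roll where they are.

Things in the scene. Friction and masses are not known exactly. Their poses are not given: they have to be found in the camera images.
- fan: Desk fan head lying on its back, facing up, fixed: white motor below, wire rear guard 270 mm across (rim 106 mm high), blue four-blade wheel 236 mm across, all below 108 mm but for the hub and a softwood wedge (22 by 10 mm, top at 119 mm, 94 mm from the axis) that blocks the wheel so it cannot turn. Origin on the fan's axis at the bench top, z up
- hub (a point): Centre of the flat top of the wheel's hub (60 mm across), 112 mm above the bench, on the fan's axis; axes as the fan's. The spinner is seated on it, over a threaded boss 23 mm thick and 26 mm tall. Raise the spinner 30 mm from its seat to clear the boss
- spinner: Black plastic nut that holds the blade wheel, loose, about 35 g: upright ten-sided prism, 40 mm across flats, 42 mm across corners, 32 mm high, top edge bevelled above 27 mm, white clockwise arrow on top. Origin at the centre of its underside, z up; x points through the middle of one flat, flats follow every 36 degrees. It starts fully home on the hub, its x along the fan's
- spinner_top (a point): Centre of the spinner's top face. Its left-hand thread: turned clockwise from above it goes easily (under 0.1 N m), rises 16 mm a turn after some 10 degrees of play, and stays put if let go. After about 270 degrees (three quarters of a turn, 12 mm up) it is out of the thread and lifts straight off; before that the thread holds it. Anticlockwise from home it meets a hard stop within 10 degrees
- tray: Open grey plastic parts tray, fixed on the bench, 150 mm along its x by 230 mm along its y, walls 24 mm high and 3 mm thick, floor 3 mm thick; a partition 21 mm high across its middle (at y = 0) makes two halves of 144 by 110 mm. The +y half is empty, the ring nut lies in the -y half. Origin under its centre, on the bench
- tray_free (a point): Centre of the floor of the tray's empty half (56.7 mm from the tray's centre towards its +y), on the floor's upper face, 3 mm above the bench; axes as the tray's
- ring_nut: Black plastic ring nut of the fan's guard, 80 mm across, 14 mm high, loose in the tray's other half; leave it. Origin at the centre of its underside
- screwdriver: Red-handled screwdriver, 200 mm long, lying on the bench to the left of the work; leave it. Origin at its middle, x from handle to tip
- tape_roll: Brown packing tape roll, 100 mm across, 48 mm high, lying flat on the bench beyond the work; leave it. Origin at the centre of its underside

How it is judged:
By the outcome, as a careful person would: the job done as asked, in the order asked, and still so for the second after the job is handed in, with the robot touching nothing.
It also fails if it takes over 72 s, if anything falls off the work surface, if the arm or the gripper's body presses on something with over 40 N, if the wrist force passes 120 N, or if a joint passes its speed limit or range.

## Working session

There is one attempt and no reset: what is moved stays moved. The work goes in short steps, each a Python script; the robot and the scene stay as the last script left them, time stands still between calls to the robot, and variables do not carry over. Pictures are saved under pics/ and viewed, at most 10 in all, crops included, and the job is handed in when it is done.

```bash
mkdir -p pics; python3 - <<'E'
from workcell import manip
import cv2,numpy as np
for n in("scene","top"):
    f=manip.grab_frame(n);cv2.imwrite(f"pics/{n}0.png",f["color"][:,:,::-1]);print(n,f["mtx"].tolist(),np.round(f["extrinsics"],4).tolist(),[k for k in f])
    np.savez(f"{n}0.npz",**f)
print(manip.get_state())
E
```

```text
scene [[346.86989628449726, 0.0, 257.939270585837], [0.0, 346.86989628449726, 190.60652136785313], [0.0, 0.0, 1.0]] [[0.8119, -0.3058, 0.4973, 1.0539], [0.5835, 0.4498, -0.6762, -0.5098], [-0.0169, 0.8392, 0.5436, 0.6299], [0.0, 0.0, 0.0, 1.0]] ['color', 'mtx', 'extrinsics']
top [[475.4127302049324, 0.0, 257.32292585261575], [0.0, 475.4127302049324, 190.50197199854907], [0.0, 0.0, 1.0]] [[-0.0075, 0.9805, -0.1966, 0.3598], [-0.9999, -0.0052, 0.0124, 0.1306], [0.0111, 0.1967, 0.9804, 1.3636], [0.0, 0.0, 0.0, 1.0]] ['color', 'mtx', 'extrinsics']
{'time_s': 0.1, 'joints': array([-8.18904335e+01,  1.87267997e+01, -1.10848526e+01,  6.02765864e+01,
        2.12707059e-03,  8.23107693e+01]), 'joint_vel': array([-0.10482623, -0.1122381 ,  0.1878593 ,  0.02672064,  0.10100026,
       -0.02397999]), 'effort': array([-1.21498565e-04, -4.44239366e+01,  2.63038641e+01,  7.94329826e-03,
       -1.53196702e-04,  9.86941387e-06]), 'ee_pos': array([ 0.14968537, -0.52866067,  0.20550038]), 'tcp_rot': array([-1.79912839e+02, -1.39142547e-02,  1.57987851e+01]), 'wrist_force': array([-0.8579122 ,  0.27078187,  0.0599548 ]), 'ft_torque': array([-0.03011704, -0.01207614,  0.01308237]), 'gripper_force': 0.0, 'gripper_width': 0.9956191979350824}
```

View pics/top0.png

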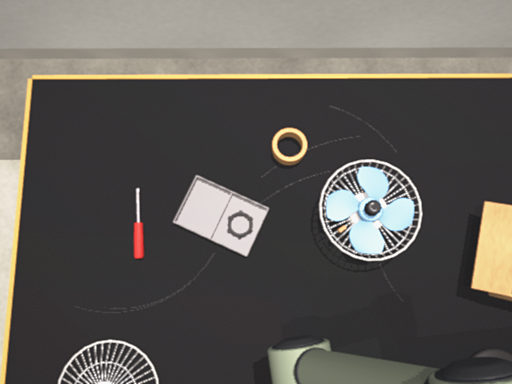

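View pics/scene0.png

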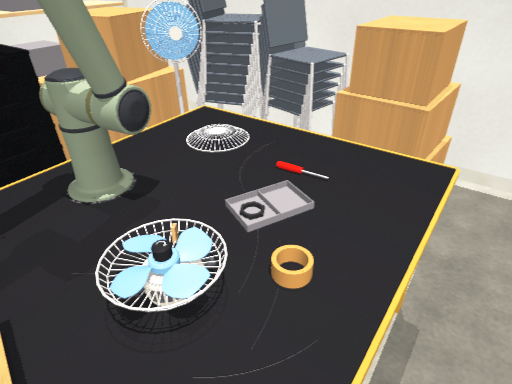

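Top view: the spinner is at about (373,207), the wedge at (342,229), the tray's free half at (202,203) and the ring nut at (240,225). In the scene view the spinner is at about (162,250). Next I'll measure these and zoom in.

```bash
cat > h.py <<'E'
import numpy as np,cv2
def ray(f,u,v):
    K=f["mtx"];E=f["extrinsics"]
    d=E[:3,:3]@np.array([(u-K[0,2])/K[0,0],-(v-K[1,2])/K[1,1],-1]);return E[:3,3],d
def onz(f,u,v,z):
    o,d=ray(f,u,v);return o+d*(z-o[2])/d[2]
def proj(f,p):
    E=f["extrinsics"];q=E[:3,:3].T@(np.asarray(p)-E[:3,3]);K=f["mtx"]
    return K[0,0]*q[0]/-q[2]+K[0,2],K[1,1]*-q[1]/-q[2]+K[1,2]
def biggest(m):
    return max(cv2.findContours(m.astype(np.uint8),cv2.RETR_EXTERNAL,cv2.CHAIN_APPROX_NONE)[0],key=cv2.contourArea)
E
python3 - <<'E'
from h import *
t=np.load("top0.npz");s=np.load("scene0.npz")
c=t["color"];hsv=cv2.cvtColor(c,cv2.COLOR_RGB2HSV)
# tray: grey, window
w=np.zeros(c.shape[:2],bool);w[165:265,165:280]=1
k=biggest((hsv[...,2]>60)&w)
(cx,cy),(a,b),ang=cv2.minAreaRect(k);box=cv2.boxPoints(((cx,cy),(a,b),ang))
print("tray px",box.round(1).tolist())
P=np.array([onz(t,*q,0.024)[:2] for q in box]);print("tray corners",P.round(4).tolist(),P.mean(0), np.linalg.norm(np.diff(P,axis=0),axis=1))
# rim ellipse
w[:]=0;w[150:270,310:430]=1
k=biggest((hsv[...,2]>110)&w);e=cv2.fitEllipse(cv2.convexHull(k));print("rim",e,onz(t,*e[0],.1))
# spinner dark in both
for n,f,(u,v),(x,y) in(("top",t,(373,207),(0,0)),("scene",s,(162,250),(0,0))):
    g=f["color"].max(2);w=np.zeros(g.shape,bool);w[v-17:v+17,u-17:u+17]=1
    blue=cv2.cvtColor(f["color"],cv2.COLOR_RGB2HSV)
    m=(g<90)&w;k=biggest(m);print(n,cv2.boundingRect(k),cv2.moments(k)["m10"]/cv2.moments(k)["m00"],cv2.moments(k)["m01"]/cv2.moments(k)["m00"])
A=cv2.resize(c[180:240,325:400],None,fx=8,fy=8,interpolation=cv2.INTER_CUBIC)
B=cv2.resize(s["color"][215:285,125:200],None,fx=8,fy=8,interpolation=cv2.INTER_CUBIC)[:480]
cv2.imwrite("pics/z1.png",cv2.resize(np.hstack([A,B]),(800,320))[:,:,::-1])
E
```

```text
tray px [[171.0, 222.10000610351562], [203.0, 153.5], [279.79998779296875, 189.39999389648438], [247.8000030517578, 257.8999938964844]]
tray corners [[0.5386, 0.3587], [0.7392, 0.2712], [0.6315, 0.0491], [0.4366, 0.1418]] [0.58646053 0.2051976 ] [0.21884633 0.24688238 0.2158485 ]
rim ((370.2403869628906, 209.77171325683594), (100.39265441894531, 105.25895690917969), 127.7860336303711) [ 0.55863181 -0.18942958  0.1       ]
top (365, 201, 15, 15) 372.05298013245033 207.73068432671081
scene (152, 233, 21, 29) 162.2260162601626 250.17073170731706
```

View pics/z1.png

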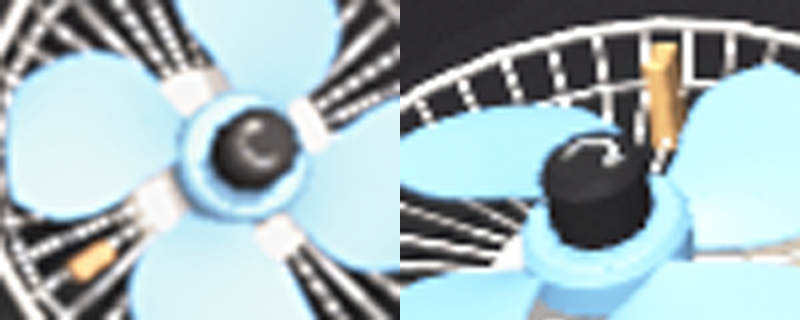

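The zoom shows a black spinner with a white arrow on top. I'll fix the tray mask (the tape roll got into it), triangulate the spinner and stretch the contrast to look for its flats.

```bash
python3 - <<'E'
from h import *
t=np.load("top0.npz");s=np.load("scene0.npz")
c=t["color"];hsv=cv2.cvtColor(c,cv2.COLOR_RGB2HSV)
w=np.zeros(c.shape[:2],bool);w[165:265,165:280]=1
k=biggest(cv2.morphologyEx(((hsv[...,2]>60)&(hsv[...,1]<70)&w).astype(np.uint8),cv2.MORPH_OPEN,np.ones((3,3))))
h=cv2.convexHull(k)[:,0].astype(float)
W=np.array([onz(t,*q,0.022)[:2] for q in h]).astype(np.float32)
r=cv2.minAreaRect(W*1000);print("tray rect mm",r)
o1,d1=ray(t,372.4,207.9);o2,d2=ray(s,162.2,250.2)
x=np.linalg.lstsq(np.c_[d1,-d2],o2-o1,rcond=None)[0];p,q=o1+d1*x[0],o2+d2*x[1];print("spin mid",p,q)
print("top ray at .128",onz(t,372.4,207.9,.128))
# hub blue circle / wedge
m=(hsv[...,0]>8)&(hsv[...,0]<25)&(hsv[...,1]>90);w[:]=0;w[180:250,325:400]=1
k=biggest(m&w);M=cv2.moments(k);wd=(M["m10"]/M["m00"],M["m01"]/M["m00"]);print("wedge",onz(t,*wd,.117))
f=lambda f,y,x,n:cv2.resize(np.clip((f["color"][y:y+n,x:x+n].astype(float)-15)*3.2,0,255).astype(np.uint8),(400,400),interpolation=cv2.INTER_CUBIC)
cv2.imwrite("pics/z2.png",np.hstack([f(t,197,362,22),f(s,233,145,36)])[:,:,::-1])
E
```

```text
tray rect mm ((560.630859375, 217.7408905029297), (237.73931884765625, 159.6146240234375), 64.91290283203125)
spin mid [ 0.55942731 -0.18870438  0.12652561] [ 0.56077038 -0.18700083  0.12630258]
top ray at .128 [ 0.55918942 -0.18832381  0.128     ]
wedge [ 0.50609125 -0.10553666  0.117     ]
```

View pics/z2.png

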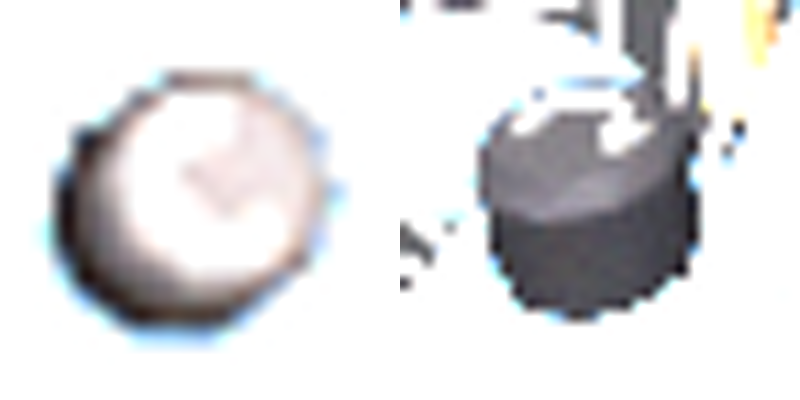

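```bash
python3 - <<'E'
from h import *
from workcell import manip
im={n:np.mean([manip.grab_frame(n)["color"].astype(float).mean(2) for _ in range(8)],0) for n in("top","scene")}
def f(g,y,x,n,lo,hi,m):return cv2.resize(np.clip((g[y:y+n,x:x+n]-lo)/(hi-lo)*255,0,255).astype(np.uint8),(400,400),interpolation=m)
cv2.imwrite("pics/z3.png",np.hstack([f(im["top"],197,362,22,30,200,cv2.INTER_CUBIC),f(im["scene"],236,149,28,25,65,cv2.INTER_CUBIC)]))
print(im["scene"][240:264,150:176].astype(int))
E
```

```text
[[232 232 231 231 232 232 213 160 126 103  86  79  72  73  88  86  65  50
   59 206 184  50 146 183 197 195]
 [232 231 232 232 232 213 135  73 168 217 219 219 217 245 214  58  58  50
   45 171 155  49 145 168 246 242]
 [232 231 232 212 145  95 117 193 168  97  98  98  97 126 238 216  57  55
   48  73  69  49 100 190 220 211]
 [232 231 211 132  67  80 168 158  79  58  57  57  58  61 237 223  58  57
   52  47  47  48  56 213 199  91]
 [231 221 161  64  58 104 109  75  57  58  58  57  58 177 218 219 171  79
   52  49  47  48  64 197 174  36]
 [231 198  91  56  57  65  64  58  58  58  58  58  58 180 205 144  82  58
   52  50  42  35 170 187 109  73]
 [231 187  55  55  57  58  58  58  57  58  57  58  58  83  90  71  57  54
   52  48  37  38 246 236  58 171]
 [210 125  49  53  56  58  57  58  58  58  57  58  58  58  59  58  56  54
   53  45  34  74 176 153  85 212]
 [205 113  51  52  55  57  57  58  58  57  58  58  61  62  61  58  56  54
   52  40  31 119 216 235 225 228]
 [201 106  50  52  53  55  56  57  58  59  62  65  66  65  62  58  57  51
   43  36  32  80 214 236 236 225]
 [225 175 
[... 816 characters left out ...]
40  39  38
   37  35  33 208 236 236 236 236]
 [236 236 228 189  96  38  39  39  40  41  42  41  41  40  40  40  39  38
   37 107 198 230 236 236 236 230]
 [236 236 231 222 170  37  38  39  39  40  41  41  41  40  40  40  40  38
  108 200 223 232 236 236 233 226]
 [236 236 236 230 194  98  39  38  39  41  41  41  40  40  41  40 110 198
  228 234 235 236 236 234 227 223]
 [236 236 236 230 222 220 205 144  89  67  42  41  54 114 138 198 220 230
  236 236 236 240 235 228 225 223]
 [232 237 236 230 231 230 223 221 220 206 209 219 219 220 221 223 231 236
  236 236 241 236 227 227 226 214]
 [222 232 236 236 236 236 230 224 224 223 224 224 231 235 235 235 236 236
  243 241 232 230 228 227 224 210]]
```

View pics/z3.png

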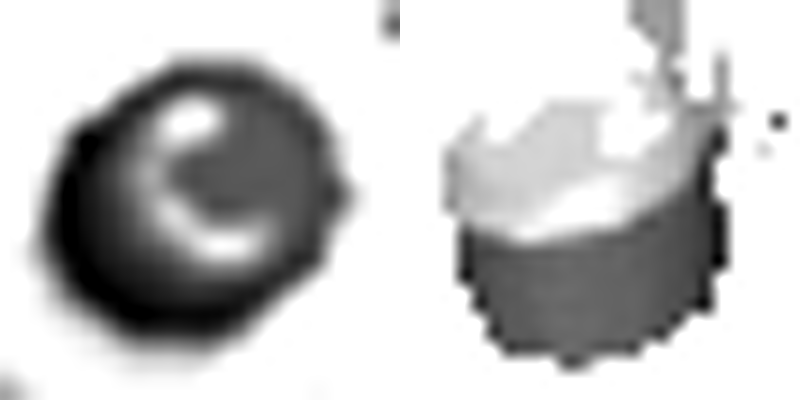

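```bash
python3 - <<'E'
from workcell import manip
for y in range(-180,180,30):
    q=manip.inverse_kinematics([.560,-.188,.25],[180,0,y]);print(y,None if q is None else [round(v,1) for v in q])
E
```

```text
-180 [np.float64(-25.7), np.float64(21.8), np.float64(-0.1), np.float64(68.1), np.float64(0.0), np.float64(-25.7)]
-150 [np.float64(-25.7), np.float64(21.8), np.float64(-0.1), np.float64(68.1), np.float64(0.0), np.float64(-55.7)]
-120 [np.float64(-25.7), np.float64(21.8), np.float64(-0.1), np.float64(68.1), np.float64(0.0), np.float64(-85.7)]
-90 [np.float64(-25.7), np.float64(21.8), np.float64(-0.1), np.float64(68.1), np.float64(0.0), np.float64(-115.7)]
-60 [np.float64(-25.7), np.float64(21.8), np.float64(-0.1), np.float64(68.1), np.float64(0.0), np.float64(-145.7)]
-30 [np.float64(-25.7), np.float64(21.8), np.float64(-0.1), np.float64(68.1), np.float64(0.0), np.float64(-175.7)]
0 [np.float64(-25.7), np.float64(21.8), np.float64(-0.1), np.float64(68.1), np.float64(0.0), np.float64(154.3)]
30 [np.float64(-25.7), np.float64(21.8), np.float64(-0.1), np.float64(68.1), np.float64(0.0), np.float64(124.3)]
60 [np.float64(-25.7), np.float64(21.8), np.float64(-0.1), np.float64(68.1), np.float64(0.0), np.float64(94.3)]
90 [np.float64(-25.7), np.float64(21.8), np.float64(-0.1), np.float64(68.1), np.float64(0.0), np.float64(64.3)]
120 [np.float64(-25.7), np.float64(21.8), np.float64(-0.1), np.float64(68.1), np.float64(0.0), np.float64(34.3)]
150 [np.float64(-25.7), np.float64(21.8), np.float64(-0.1), np.float64(68.1), np.float64(0.0), np.float64(4.3)]
```

```bash
cat >> h.py <<'E'
from workcell import manip
def st(l=""):
    s=manip.get_state();print(l,"t%.1f"%s["time_s"],"p",(s["ee_pos"]*1000).round(1),"j6 %.1f"%s["joints"][5],"F",s["wrist_force"].round(1),"T",s["ft_torque"].round(2),"w %.3f"%s["gripper_width"],"gf %.1f"%s["gripper_force"]);return s
E
python3 - <<'E'
from h import *
p=[.560,-.188]; yaw=154.3+155-360
q=list(manip.inverse_kinematics(p+[.2],[180,0,yaw]));print(np.round(q,1))
manip.grip(.7,20)
manip.set_joints(q);st("above")
manip.move_linear(p+[.15],max_speed=.1);st("z150")
np.savez("top1.npz",**manip.grab_frame("top"));f=manip.grab_frame("scene")
cv2.imwrite("pics/s1.png",cv2.resize(f["color"][150:310,80:260],None,fx=3.5,fy=3.5)[:,:,::-1])
E
```

```text
[ -25.7   23.2   -5.2   61.5    0.  -155. ]
above t4.7 p [ 559.9 -188.2  200. ] j6 -155.0 F [-0.8 -0.3  0.8] T [-0.03 -0.03 -0.03] w 0.699 gf 0.0
z150 t5.4 p [ 560.2 -188.2  150.3] j6 -155.0 F [0.6 0.8 0.1] T [ 0.02  0.02 -0.02] w 0.699 gf 0.0
```

View pics/s1.png

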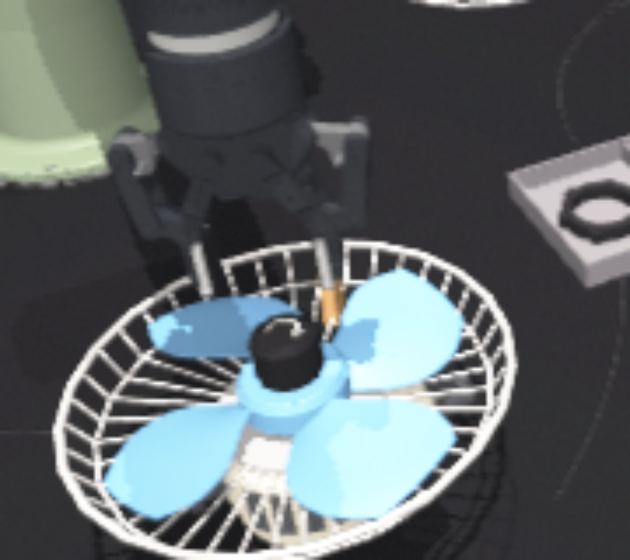

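The fingers straddle the spinner: tips at about (205,292) and (328,305) in the crop, spinner top at (287,330). I'll check this offset against the projection.

```bash
python3 - <<'E'
from h import *
s=np.load("scene0.npz")
for z in(.112,.144,.15,.156):
    u,v=proj(s,[.56,-.188,z]);print(z,u,v,"crop",(u-80)*3.5,(v-150)*3.5)
a=np.radians(154.3+155-360-90)
for sg in(1,-1):
  for z in (.15,.156):
    u,v=proj(s,[.56+sg*.035*np.cos(a),-.188+sg*.035*np.sin(a),z]);print("finger",z,"crop",(u-80)*3.5,(v-150)*3.5)
E
```

```text
0.112 162.71142825280077 255.29094921709964 crop 289.48999888480273 368.51832225984873
0.144 160.1764191379325 244.03177785298718 crop 280.61746698276374 329.11122248545513
0.15 159.68754482117672 241.86045638688967 crop 278.9064068741185 321.51159735411386
0.156 159.19424627206257 239.66948481776666 crop 277.17986195221897 313.8431968621833
finger 0.15 crop 219.49980365685175 324.7261076212511
finger 0.156 crop 217.50022643373188 317.0560564916585
finger 0.15 crop 338.0637788792754 318.31057306743713
finger 0.156 crop 336.6079902471533 310.64387715127594
```

```bash
python3 - <<'E'
from h import *
t=np.load("top1.npz");s=manip.grab_frame("scene")
f=lambda f,y,x,n:cv2.resize(np.clip(f["color"][y:y+n,x:x+n].astype(float)*2.2,0,255).astype(np.uint8),(400,400),interpolation=cv2.INTER_CUBIC)
print("spinner in top",proj(t,[.56,-.188,.144]))
cv2.imwrite("pics/z4.png",np.hstack([f(t,170,335,80),f(s,210,130,60)])[:,:,::-1])
E
```

```text
spinner in top (np.float64(373.78422087853966), np.float64(206.6063381474529))
```

View pics/z4.png

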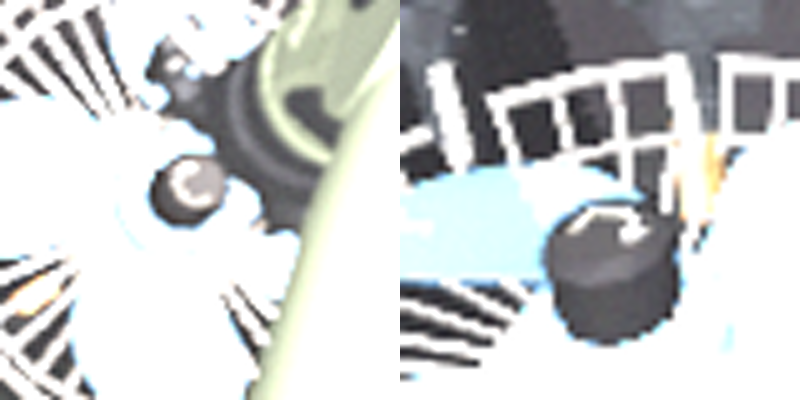

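```bash
python3 - <<'E'
from h import *
t0=np.load("top0.npz");t=np.load("top1.npz")
d=np.abs(t0["color"].astype(int)-t["color"]).max(2)[182:226,350:398]
for i,r in enumerate(d):print(182+i,"".join(" .:#@"[min(4,v//25)] for v in r))
a=np.radians(154.3+155-360-90)
for sg in(1,-1):
  for rr in(.030,.04):
    for z in(.155,.185):print(sg,rr,z,np.round(proj(t,[.56+sg*rr*np.cos(a),-.188+sg*rr*np.sin(a),z]),1))
E
```

```text
182              .@@@@@@#@@@@:...#@@@@@@@@:#@# :....
183              #@@@@@@@@@#@@:::@@@@@@@@@@@# ::. ::
184             .@@@@@@@@@@#@@@@@@@@@@@@@@@# .:. #@:
185             .@@@@@@@@@@@@@@@@@@@@@@@@@@..:. #@# 
186             .#@@@@@@@@@@@@@@@@@@@@@@@@@.:..@@: .
187              .:##@@@@@@@@@@@@@@@@@@@@@#.:.@@@   
188            .    .#@@@@@@@@@@@@@@@@@@@@#..@@@.   
189                  .@@@@@@@@@@@@@@@@@@@@: @@@:    
190                 .#@@@@@@@@@@@@@@@@@@@@:#@@.   #@
191             .  :@@@@@@@@@@@@@@@@@@@@@@#@#    :@@
192                #@@@@@@@@@@@@@@@@@@@@@@@::: :@@@@
193               ..@@@@@@@@@@@@@@@@@@@@@@:.#:.@@@: 
194               ..:@@@@@@@@@@@@@@@@@@@@# . ::##.  
195               ..:@@:..:@@@@@@@@@@@@@:  .@@: ..  
196                .:#:   .#@@@@@@@@@@@. :@@@#.#:. .
197                ...      :@@@@@@@@#  :@@@..:: ::#
198                          .:@@@@@@:.@@@@:  .:#@::
199                           .@@@@@@@@@@. .#@@@##@@
200                           :@@@@@@@@#. #@@@@@@@@@
201                           .#@@@@@@@:.#@@@@@@@@@@
202   ....     ..               :@@@@@@@
[... 751 characters left out ...]
@@@
217 .:.....     ..::       ..          ..:@##:.#@@@@
218 .......      ...::   ..::             .    .@@@@
219  .......       ....:#####.                 :@@@@
220   .........       ..:::::.                 :@@@@
221  ......:::::...  ....:..                  .#@@@@
222 .   ..:::::::.:..::::::.                  .#@@@@
223 .   .:::::::::::::::##:                   :@@@@@
224   ...::::::::::::::###:                  .#@@@@@
225  .::::::::::::::::#####.                 .#@@@@@
1 0.03 0.155 [382.7 214.8]
1 0.03 0.185 [385.9 213. ]
1 0.04 0.155 [385.4 217.7]
1 0.04 0.185 [388.6 216.1]
-1 0.03 0.155 [367.  197.1]
-1 0.03 0.185 [369.9 194.9]
-1 0.04 0.155 [364.5 194.2]
-1 0.04 0.185 [367.2 192. ]
```

```bash
python3 - <<'E'
from h import *
for z in(.142,.134,.127,.120,.114):
    manip.move_linear([.560,-.188,z],max_speed=.05);s=st()
    if np.linalg.norm(s["wrist_force"])>6:print("contact");break
else:
    manip.grip(.0,20);st("closed");manip.pause(.3);st()
E
```

```text
t5.8 p [ 559.6 -187.8  141.6] j6 -155.0 F [ 0.4 -0.3  0.9] T [ 0.02 -0.02  0.  ] w 0.700 gf 0.0
 t6.2 p [ 559.6 -187.8  133.5] j6 -155.0 F [-0.1 -0.1  0.6] T [ 0.   -0.    0.01] w 0.699 gf 0.0
 t6.4 p [ 559.6 -187.8  126.5] j6 -155.0 F [-0.9 -0.1 -0.2] T [ 0.03 -0.01  0.  ] w 0.703 gf 0.0
 t6.7 p [ 559.6 -187.8  119.5] j6 -155.0 F [-0.1  0.5 -0.3] T [-0.05  0.   -0.02] w 0.701 gf 0.0
 t7.0 p [ 559.7 -187.8  113.5] j6 -155.0 F [-0.7  0.6 -0.9] T [-0.05 -0.01  0.03] w 0.698 gf 0.0
closed t7.4 p [ 560.  -188.1  114.3] j6 -155.0 F [-1.4  0.2  0.6] T [ 0.02  0.26 -0.  ] w 0.344 gf 19.7
 t7.7 p [ 560.  -188.1  114.3] j6 -155.0 F [-1.1 -0.2  4.2] T [-0.06  0.32 -0.03] w 0.342 gf 19.8
```

```bash
python3 - <<'E'
from h import *
s=manip.grab_frame("scene");t=manip.grab_frame("top")
def tri(a,b):
    o1,d1=ray(t,*a);o2,d2=ray(s,*b);x=np.linalg.lstsq(np.c_[d1,-d2],o2-o1,rcond=None)[0];return (o1+d1*x[0]).round(4),(o2+d2*x[1]).round(4)
print(tri((377.5,205),(155.7,234.6)))
f=lambda f,y,x,n,g:cv2.resize(np.clip(f["color"][y:y+n,x:x+n].astype(float)*g,0,255).astype(np.uint8),(400,400),interpolation=cv2.INTER_CUBIC)
cv2.imwrite("pics/z5.png",np.hstack([f(t,180,350,50,1),f(s,210,135,55,1.3)])[:,:,::-1])
E
```

```text
(array([ 0.5596, -0.1905,  0.1715]), array([ 0.5583, -0.1922,  0.1718]))
```

View pics/z5.png

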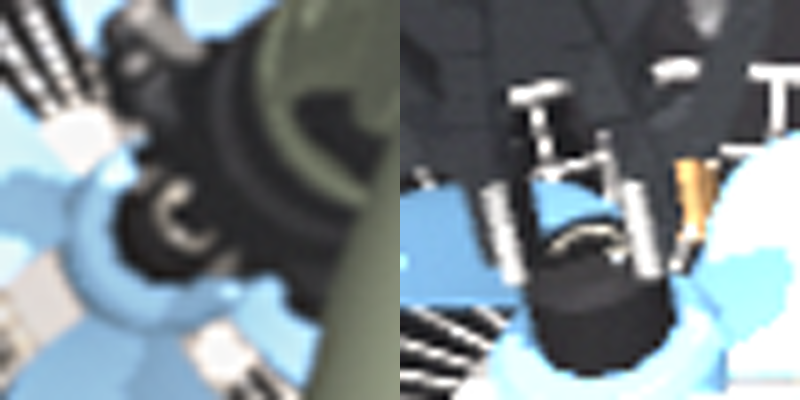

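The picture shows the pads' lower ends at about (515,280) and (650,275) in the right crop. That is level with the spinner's top edge, so it is gripping the bevel, and the 29 mm opening agrees. The real fingertips are higher than I assumed. I'll open, feel downward for the hub and grip lower.

```bash
python3 - <<'E'
from h import *
manip.grip(.6,20);st("open")
z=.114
while z>.089:
    z-=.002;manip.move_linear([.560,-.188,z],max_speed=.03);s=st()
    if s["wrist_force"][2]>3.5 or np.linalg.norm(s["wrist_force"])>6:
        manip.pause(.1);s=st("?")
        if np.linalg.norm(s["wrist_force"])>3.5:print("contact",z);break
E
```

```text
open t8.1 p [ 559.9 -187.9  113.7] j6 -155.0 F [-0.4 -0.1  0.4] T [-0.02  0.   -0.01] w 0.602 gf 0.0
 t8.4 p [ 559.8 -187.9  111.7] j6 -155.0 F [ 0.  -0.4  0.8] T [ 0.01  0.01 -0.02] w 0.597 gf 0.0
 t8.6 p [ 559.9 -187.9  109.8] j6 -155.0 F [ 0.4 -0.2 -0.5] T [ 0.01 -0.05  0.05] w 0.600 gf 0.0
 t8.9 p [ 559.9 -187.9  107.8] j6 -155.0 F [-1.1  1.2  0.9] T [-0.02  0.01 -0.03] w 0.602 gf 0.0
 t9.1 p [ 559.9 -187.9  105.8] j6 -155.0 F [-0.   0.2 -0.1] T [0.01 0.01 0.01] w 0.600 gf 0.0
 t9.4 p [ 559.9 -187.9  103.8] j6 -155.0 F [-0.2 -0.1  0.3] T [-0.05 -0.06 -0.06] w 0.599 gf 0.0
 t9.6 p [ 559.9 -187.9  101.8] j6 -155.0 F [-0.9  0.2  0.1] T [-0.01  0.02 -0.  ] w 0.603 gf 0.0
 t9.9 p [ 559.9 -187.9   99.8] j6 -155.0 F [ 0.6 -0.3  0. ] T [ 0.   -0.   -0.01] w 0.603 gf 0.0
 t10.1 p [ 559.9 -188.    97.8] j6 -155.0 F [-0.3  1.4 -0.5] T [0.05 0.   0.  ] w 0.598 gf 0.0
 t10.4 p [ 559.9 -188.    95.8] j6 -155.0 F [-0.  -0.1  0.1] T [ 0.   -0.02 -0.01] w 0.601 gf 0.0
 t10.6 p [ 559.9 -187.9   93.8] j6 -155.0 F [-0.5 -0.4  0.3] T [0.02 0.   0.01] w 0.599 gf 0.0
 t10.9 p [ 559.9 -187.9   91.8] j6 -155.0 F [-0.3  0.4 -0.1] T [-0.04  0.05 -0.01] w 0.604 gf 0.0
 t11.1 p [ 559.9 -187.9   89.8] j6 -155.0 F [-0.1  0.1  0. ] T [-0.02  0.04  0.01] w 0.603 gf 0.0
 t11.4 p [ 559.9 -187.9   87.8] j6 -155.0 F [ 0.2  0.1 -0. ] T [0.01 0.01 0.06] w 0.596 gf 0.0
```

```bash
python3 - <<'E'
from h import *
manip.move_linear([.560,-.188,.091],max_speed=.03);st()
manip.grip(.0,20);st("closed");manip.pause(.2);st();f=manip.grab_frame("scene");np.savez("s6.npz",**f)
cv2.imwrite("pics/z6.png",cv2.resize(np.clip(f["color"][210:270,130:200].astype(float)*1.3,0,255).astype(np.uint8),None,fx=8,fy=8,interpolation=cv2.INTER_CUBIC)[:,:,::-1])
E
```

```text
t11.6 p [ 560.3 -188.2   91.4] j6 -155.0 F [-0.  -0.8 -0.1] T [ 0.01  0.01 -0.02] w 0.601 gf 0.0
closed t11.9 p [ 560.1 -188.2   91.4] j6 -155.0 F [-1.3  0.2  3.5] T [ 0.01  0.24 -0.02] w 0.471 gf 20.3
 t12.1 p [ 560.1 -188.2   91.4] j6 -155.0 F [-1.   0.3  4.4] T [ 0.02  0.26 -0.02] w 0.470 gf 20.4
```

View pics/z6.png

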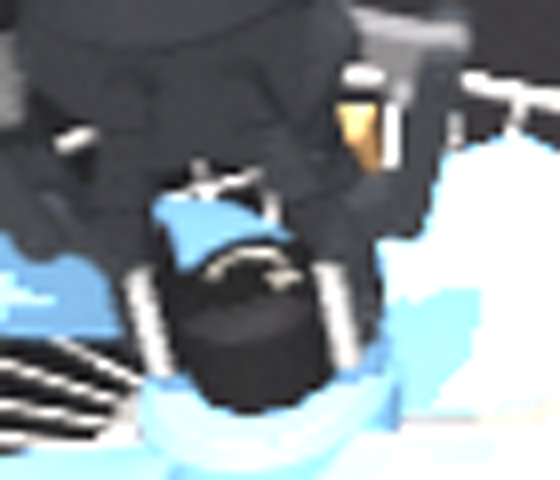

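The opening is now 0.470, which is 40 mm, so it is square on the flats; the tips at (160,375) and (345,365) are just above the hub. Turning clockwise, I'll rise with the thread and watch the forces.

```bash
cat >> h.py <<'E'
def turn(a0,a1,step,p,z0):
    "clockwise turn from a0 to a1 (deg since home), rising with the thread; stops on force"
    a=a0
    while a<a1:
        a=min(a+step,a1); z=z0+max(0,a-10)*.016/360
        manip.move_ptp([p[0],p[1],z],[180,0,(154.3+155-a+180)%360-180])
        s=st("a%d"%a)
        if np.linalg.norm(s["wrist_force"])>15:print("STOP");break
    return a
E
python3 - <<'E'
from h import *
manip.grip(0,30);st()
turn(0,10,10,[.56,-.188],.0914)
turn(10,70,20,[.56,-.188],.0914)
E
```

```text
t12.3 p [ 560.1 -188.1   91.4] j6 -155.0 F [-1.7  0.4  5.2] T [ 0.03  0.35 -0.09] w 0.469 gf 29.5
a10 t12.6 p [ 560.1 -188.3   91.4] j6 -145.2 F [-0.6 -1.   3.6] T [-0.24  0.13 -0.05] w 0.468 gf 30.5
a30 t13.1 p [ 559.5 -188.2   91.9] j6 -125.3 F [-1.2 -1.4  1.4] T [-0.36  0.31  0.02] w 0.466 gf 30.3
a50 t13.5 p [ 559.2 -188.1   92.8] j6 -105.3 F [-3.3 -3.7  1.2] T [-0.59  0.62 -0.01] w 0.468 gf 30.3
a70 t13.9 p [ 558.9 -188.    93.7] j6 -85.3 F [-4.9 -3.3 -0.6] T [-0.57  0.98  0.08] w 0.463 gf 30.4
```

```bash
python3 - <<'E'
from h import *
p=np.array([.5588,-.1887])
a=70
while a<280:
    a0=a;a=turn(a,a+30,30,p,.0914)
    F=manip.get_state()["wrist_force"]
    if np.linalg.norm(F)>15:break
    p+=np.clip(F[:2]*.00015,-.001,.001)   # comply with side load
print(p)
E
```

```text
a100 t14.5 p [ 558.6 -188.    95.2] j6 -55.4 F [-2.8 -0.3 -0.4] T [ 0.01  0.52 -0.02] w 0.467 gf 30.4
a130 t15.0 p [ 558.4 -188.1   96.6] j6 -25.4 F [-1.6  1.5 -0.2] T [ 0.38  0.39 -0.02] w 0.472 gf 30.3
a160 t15.6 p [ 558.2 -187.9   97.9] j6 4.7 F [-2.   2.6  0.2] T [0.54 0.32 0.04] w 0.467 gf 30.3
a190 t16.2 p [ 558.3 -187.8   99.4] j6 34.7 F [-0.1  3.4 -1. ] T [ 0.68 -0.02 -0.02] w 0.466 gf 30.4
a220 t16.7 p [ 558.4 -187.7  100.9] j6 64.8 F [ 2.3  3.4 -0.3] T [ 0.58 -0.22 -0.02] w 0.463 gf 30.4
a250 t17.3 p [ 558.5 -187.6  102.3] j6 94.8 F [ 1.5  1.5 -0.5] T [ 0.14 -0.16 -0.  ] w 0.467 gf 30.4
a280 t17.9 p [ 558.5 -187.4  103.5] j6 124.8 F [-0.3 -0.6 -1.3] T [-0.14 -0.16 -0.01] w 0.466 gf 30.4
[ 0.55835904 -0.18698878]
```

```bash
python3 - <<'E'
from h import *
p=[.5584,-.1870];a=turn(280,310,15,p,.0914)
z=manip.get_state()["ee_pos"][2]
for i in range(1,12):
    manip.move_linear([p[0],p[1],z+.003*i],max_speed=.03);s=st("lift%d"%(3*i))
    if np.linalg.norm(s["wrist_force"])>8:print("STOP");break
E
```

```text
a295 t18.2 p [ 558.5 -187.4  104.2] j6 139.8 F [-0.1 -1.  -1.5] T [-0.15 -0.12 -0.03] w 0.468 gf 30.4
a310 t18.6 p [ 558.5 -187.3  104.8] j6 154.7 F [ 1.3 -1.  -0.2] T [-0.25 -0.15  0.02] w 0.464 gf 30.4
lift3 t18.8 p [ 558.6 -187.2  108.2] j6 154.9 F [ 0.3 -1.8  0.4] T [-0.21 -0.14  0.01] w 0.462 gf 31.0
lift6 t19.1 p [ 558.5 -187.1  111.2] j6 155.0 F [ 0.7 -1.2  1.1] T [-0.29 -0.19  0.01] w 0.467 gf 31.0
lift9 t19.3 p [ 558.1 -186.6  113.8] j6 155.0 F [-0.1  0.2 -1.5] T [ 0.02 -0.   -0.06] w 0.468 gf 31.0
lift12 t19.6 p [ 558.4 -186.9  117. ] j6 155.0 F [-0.5 -0.9 -0.5] T [-0.06  0.03  0.  ] w 0.471 gf 31.0
lift15 t19.8 p [ 558.6 -187.   120.1] j6 155.0 F [-0.3 -0.2 -0.9] T [-0.01 -0.01  0.03] w 0.469 gf 31.0
lift18 t20.1 p [ 558.6 -187.1  123.1] j6 155.0 F [ 0.7 -0.1 -0.6] T [0.   0.03 0.  ] w 0.468 gf 31.0
lift21 t20.3 p [ 558.6 -187.1  126.1] j6 155.0 F [-0.2  1.2 -1.2] T [-0.   -0.02 -0.01] w 0.469 gf 31.0
lift24 t20.6 p [ 558.6 -187.1  129.1] j6 155.0 F [0.8 0.2 0.1] T [ 0.02  0.   -0.02] w 0.469 gf 31.0
lift27 t20.8 p [ 558.6 -187.1  132.1] j6 155.0 F [-0.   0.1 -0.7] T [ 0.02  0.   -0.04] w 0.467 gf 31.0
lift30 t21.1 p [ 558.6 -187.1  135.1] j6 155.0 F [ 0.4 -0.3  0.1] T [-0.08 -0.04 -0.04] w 0.465 gf 31.0
lift33 t21.3 p [ 558.6 -187.1  138.1] j6 155.0 F [-0.9  0.2 -0.3] T [-0.01  0.04 -0.03] w 0.463 gf 31.0
```

```bash
python3 - <<'E'
from h import *
manip.move_linear([.5584,-.187,.20],max_speed=.1)
p=[.5846,.2691]
for y in(64.9,-115.1):
    for z in(.2,-.0176):
        q=manip.inverse_kinematics(p+[z],[180,0,y]);print(y,z,None if q is None else np.round(q,1))
t=manip.grab_frame("top");hsv=cv2.cvtColor(t["color"],cv2.COLOR_RGB2HSV)
w=np.zeros(hsv.shape[:2],bool);w[165:265,165:280]=1
m=((hsv[...,2]>60)&(hsv[...,1]<70)&w).astype(np.uint8)
print(p,"free px",np.round(proj(t,p+[.003]),1))
# floor of the tray's halves: bright grey regions
m=((hsv[...,2]>150)&(hsv[...,1]<60)&w).astype(np.uint8)
n,l,s,c=cv2.connectedComponentsWithStats(cv2.erode(m,np.ones((3,3))))
for i in range(1,n):
    if s[i,4]>60:print(s[i],c[i].round(1),onz(t,*c[i],.003).round(4))
st()
E
```

```text
64.9 0.2 [ 18.2  29.    3.9  64.9   0.  133.3]
64.9 -0.0176 [ 18.2  40.5 -10.3  39.2   0.  133.3]
-115.1 0.2 [ 18.2  29.    3.9  64.9   0.  -46.7]
-115.1 -0.0176 [ 18.2  40.5 -10.3  39.2   0.  -46.7]
[0.5846, 0.2691] free px [203.7 207.1]
[ 175  181   91   74 2951] [217.4 215.5] [0.5598 0.2291 0.003 ]
[232 217  16  16 199] [239.6 224.5] [0.5333 0.165  0.003 ]
 t22.2 p [ 557.9 -186.7  199.1] j6 155.0 F [-0.1 -0.4 -0.5] T [ 0.02  0.03 -0.03] w 0.464 gf 31.0
```

```bash
python3 - <<'E'
from h import *
p=[.5846,.2691]
manip.move_ptp(p+[.2],[180,0,64.9]);st("over")
manip.move_linear(p+[.05],max_speed=.12)
manip.move_linear(p+[-.006],max_speed=.06);st("near")
z=-.006
f=manip.grab_frame("scene")
cv2.imwrite("pics/z7.png",cv2.resize(f["color"][130:250,200:360],None,fx=5,fy=5,interpolation=cv2.INTER_CUBIC)[:,:,::-1])
while z>-.022:
    z-=.001;manip.move_linear(p+[z],max_speed=.02);s=st()
    if s["wrist_force"][2]>2.5:
        manip.pause(.1);s=st("?")
        if s["wrist_force"][2]>2.5:print("contact");break
E
```

```text
over t23.8 p [585.  267.9 200. ] j6 133.3 F [ 1.   0.6 -1.1] T [ 0.03 -0.01  0.06] w 0.466 gf 31.0
near t26.3 p [585.  269.2  -5.6] j6 133.2 F [ 0.9  0.  -0.9] T [-0.05 -0.02 -0.02] w 0.471 gf 31.0
 t26.6 p [584.7 269.1  -6.8] j6 133.3 F [ 0.9  0.5 -0. ] T [ 0.04 -0.02 -0.01] w 0.467 gf 31.0
 t26.9 p [584.5 269.1  -8.1] j6 133.3 F [-0.1 -0.3 -0.3] T [ 0.02 -0.03  0.05] w 0.469 gf 31.0
 t27.1 p [584.5 269.1  -9.1] j6 133.3 F [-0.5  0.5 -0.8] T [ 0.04 -0.01 -0.05] w 0.464 gf 31.0
 t27.4 p [584.5 269.1 -10.1] j6 133.3 F [-0.8 -0.5 -1. ] T [-0.    0.06 -0.05] w 0.464 gf 31.0
 t27.6 p [584.5 269.1 -11.1] j6 133.3 F [-0.2  0.3 -1. ] T [ 0.02 -0.01 -0.02] w 0.468 gf 31.0
 t27.9 p [584.6 269.1 -12.1] j6 133.2 F [-0.1 -0.6 -0.7] T [ 0.02 -0.06 -0.  ] w 0.465 gf 31.0
 t28.1 p [584.5 269.1 -13.1] j6 133.3 F [0.2 0.5 0.5] T [-0.02  0.    0.03] w 0.463 gf 31.0
 t28.4 p [584.6 269.1 -14.1] j6 133.3 F [ 0.7  0.2 -0.7] T [-0.02 -0.01 -0.03] w 0.464 gf 31.0
 t28.6 p [584.5 269.1 -15.1] j6 133.3 F [ 0.2 -0.5 -0.2] T [ 0.04 -0.    0.01] w 0.466 gf 31.0
 t28.9 p [584.5 269.1 -16.1] j6 133.2 F [-0.5  0.2 -0.2] T [ 0.01 -0.01  0.01] w 0.469 gf 31.0
 t29.1 p [584.5 269.1 -17.1] j6 133.3 F [-0.3  0.2 -1.2] T [-0.01  0.07  0.01] w 0.467 gf 31.0
 t29.4 p [584.8 269.2 -17.5] j6 133.3 F [-0.9 -0.5  3.6] T [-0.14  0.23  0.02] w 0.464 gf 31.3
? t29.5 p [584.8 269.2 -17.5] j6 133.2 F [-1.7 -1.7  5.8] T [-0.12  0.33 -0.01] w 0.466 gf 31.4
contact
```

View pics/z7.png

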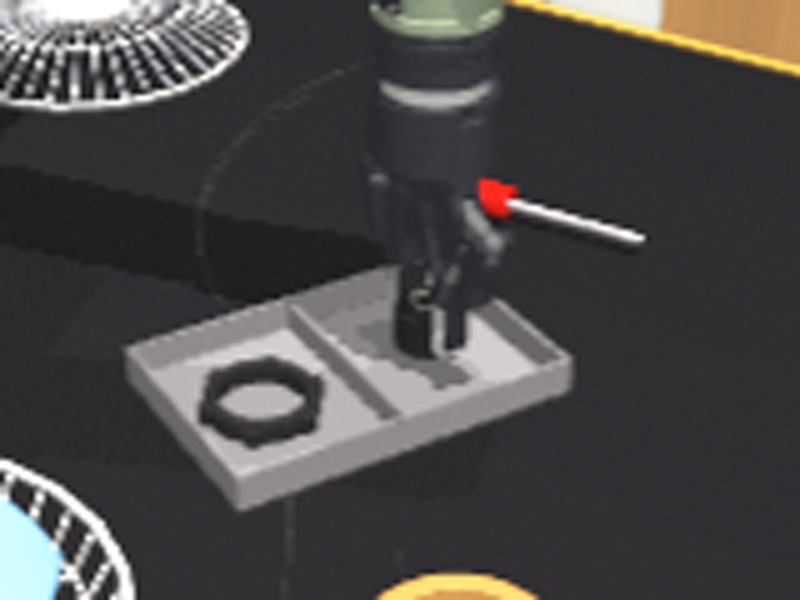

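The spinner hangs at about (425,320), in the middle of the empty half, and contact came at the expected height. I'll release it, retreat and check numerically.

```bash
python3 - <<'E'
from h import *
p=[.5848,.2692]
manip.grip(.65,20);st("open");manip.pause(.2)
manip.move_linear(p+[.03],max_speed=.04);manip.move_linear(p+[.2],max_speed=.15)
manip.move_ptp([.45,.0,.3],[180,0,64.9]);manip.pause(.3);st("away")
t0=np.load("top0.npz");s0=np.load("scene0.npz")
for n,f0 in(("top",t0),("scene",s0)):
    f=manip.grab_frame(n);w=np.zeros(f["color"].shape[:2],bool)
    x,y=np.round(proj(f,p+[.019])).astype(int);w[y-22:y+22,x-22:x+22]=1
    dark=(f["color"].max(2)<90)&(f0["color"].min(2)>110)&w
    k=biggest(dark);M=cv2.moments(k);c=(M["m10"]/M["m00"],M["m01"]/M["m00"])
    print(n,"expect",(x,y),"blob",cv2.boundingRect(k),M["m00"],np.round(c,1),onz(f,*c,.019).round(3))
    for nm,q in(("ring",[.5335,.166,.01]),("tape",list(onz(t0,290,147,.048))),("driver",list(onz(t0,139,230,.01)))):
        u,v=np.round(proj(f,q)).astype(int)
        r=np.abs(f["color"].astype(int)-f0["color"]).max(2)[v-18:v+18,u-18:u+18];print(nm,"changed px",(r>60).sum(),"of",r.size)
E
```

```text
open t29.8 p [584.5 269.  -18.3] j6 133.2 F [-0.6 -0.7  0. ] T [ 0.03 -0.   -0.03] w 0.651 gf 0.0
away t34.1 p [450.2   0.5 299.6] j6 105.7 F [-0.8  0.6 -0.4] T [-0.01  0.   -0.01] w 0.648 gf 0.0
top expect (np.int64(203), np.int64(206)) blob (198, 199, 13, 15) 125.0 [203.7 206.2] [0.584 0.267 0.019]
ring changed px 0 of 1296
tape changed px 0 of 1296
driver changed px 0 of 1296
scene expect (np.int64(285), np.int64(197)) blob (279, 191, 12, 14) 108.5 [284.7 198.3] [0.59  0.261 0.019]
ring changed px 0 of 1296
tape changed px 0 of 1296
driver changed px 0 of 1296
```

```bash
python3 -c "
from workcell import manip
print(manip.finish_job())"
```

```text
the job is handed in; nothing more can be done
None
```

I unscrewed the spinner clockwise and lifted it off freely, then set it down and let go of it in the tray's empty half; the job is handed in at about 34 s, and the ring nut, screwdriver and tape roll show no change in either camera.

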